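Lock the capsule tray and hold the index plunger back

TASK

On the capsule-filling jig, first swing the keeper bar by its red peg shut over the edge of the tray until it clicks past its detent ball, with the index plunger still seated. Then grip the yellow knob of the index plunger, pull it straight up as far as it goes so that its pin is clear of the seat hole, and finish while still holding it there, with the keeper still shut. Leave the bottles and the cup where they stand.

Things in the scene. Friction and masses are not known exactly. Their poses are not given: they have to be found in the camera images.
- filler: The capsule-filling jig, fixed to the bench: an aluminium base 230 x 260 x 20 mm (x, y, z) carrying a clear capsule plate in a steel-rimmed tray (rim top 44 mm up). Origin on the bench under the middle of the jig; its x points from the jig's front to its back, its y to the jig's left, z up. Nothing on the jig but the keeper's peg and the plunger knob stands higher than 62 mm.
- keeper (a joint): Angle of the steel keeper bar about its upright hinge (rad): 0 is fully shut, against its stop; it grows as the free end swings out to the jig's left (clockwise from above); most 1.5. The bar stays where it is left. A sprung detent ball meets the bar at about 0.105 rad and must be ridden over (some 3 N at the peg); past its crest at 0.05 rad it springs the bar shut and holds it at 0.
- keeper_hinge (a point): Point on the keeper's hinge axis at the bar's mid height, 51 mm above the bench; in the jig's frame at x +80, y +90 mm. The bar is 22 mm wide, 10 mm thick (top 56 mm above the bench) and reaches 179 mm from the hinge. Shut, it points along the jig's -x.
- keeper_peg (a point): Point on the axis of the red upright round peg near the bar's free end, 165 mm from the hinge axis. The peg is 16 mm in diameter and stands from 56 to 98 mm above the bench; this point is at 82 mm. Shut, it lies at x -85, y +90 mm in the jig's frame.
- plunger (a joint): Lift of the index plunger (m): 0 seated, 0.016 fully back against its stop. A spring pulls it down: about 4 N when seated, 10.5 N fully back; it snaps home when let go. The pin's tip leaves the seat hole at 0.009.
- plunger_knob (a point): Centre of the yellow upright round plunger knob, 30 mm in diameter, 22 mm tall; this point is 93 mm above the bench when seated, in the jig's frame at x 0, y -95 mm. Below it a steel neck 13 mm in diameter, then the blue bridge (74 x 30 mm, top at 58 mm), 24 mm below the knob's underside. It moves straight up.
- pin_tip (a point): Lower end of the plunger's pin (10 mm in diameter), 69 mm below the knob's centre.
- seat_hole (a point): Centre of the mouth of the seat hole (14 mm wide) in the tray's lug, 33 mm above the bench, under the plunger; seated, the pin goes 9 mm into it.
- white_bottle: Bystander: white jar, 52 mm in diameter, 95 mm tall, loose; origin at the centre of its underside.
- amber_bottle: Bystander: amber bottle, 48 mm in diameter, 100 mm tall, loose; origin at the centre of its underside.
- powder_cup: Bystander: white cup, 64 mm in diameter, 60 mm tall, loose; origin at the centre of its underside.

How it is judged:
On the way, in this order (a step that is already met when the one before it is completed fails the run):
1. the keeper bar is shut in its detent while the plunger is still seated (value of joint keeper below 0.03 rad and value of joint plunger below 0.003 m), for 0.2 s.
2. the gripper holds the plunger pulled back, with the keeper shut (value of joint keeper below 0.03 rad and value of joint plunger above 0.0125 m and contact force between the fingers and plunger above 2 N), for 0.3 s.
At the end, for the whole second after the job is handed in: The keeper is within 0.03 rad of fully shut; the plunger is lifted at least 12.5 of its 16 mm, its pin tip more than 3 mm above the mouth of the seat hole, held by the fingers (more than 2 N on the knob); the bottles and the cup stand upright (all of step 2 and z of pin_tip in the frame of seat_hole above 0.003 m and angle between each of white_bottle, amber_bottle, powder_cup's own z axis and vertical below 0.2 rad); the arm keeps its last pose, push and grip.
It fails at once if the plunger is pulled while the keeper is not shut (value of joint plunger above 0.005 m and value of joint keeper above 0.1 rad).
It fails at once if a bottle or the cup is moved more than 30 mm (distance of any of white_bottle, amber_bottle, powder_cup from where it was at the start of the episode above 0.03 m).
It also fails if it takes over 45 s, if anything falls off the work surface, if the arm or the gripper's body presses on something with over 40 N, if the wrist force passes 120 N, or if a joint passes its speed limit or range.

ROBOT

A 7-joint arm with a two-finger parallel gripper is mounted at the origin on the work surface. World frame = base frame: x ahead of the robot, y to its left, z up, the work surface at z = 0. Lengths are in m, angles in rad, forces in N, time in s.
With the tool pointing down it reaches from about 0.425 to 0.825 m from the base axis. Payload 3.6 kg.
Tool frame: the origin (TCP) lies where the fingers leave the gripper's body, on its centre line; the fingertips stand 73 mm ahead of it and the grasp point (between the pads) lies 54 mm ahead of it; z points along the fingers, y is the line along which they close (so a half turn about z gives the same grasp; the last joint's range is limited). The gripper opens to 85 mm and grips with 20 to 120 N. Pads are 22 mm wide; open, the fingers measure 114 mm over their backs; the gripper's body (76 mm by 85 mm) begins 54 mm behind the grasp point. The pads swing forward as they close: fully open they stand 13 mm farther back than shut.
Start: joints at [-1.185, 0.615, -0.013, 1.423, 0.008, 1.103, -0.04], TCP at [0.261, 0.595, 0.304] pointing down, gripper open.
Joint ranges: [-3.12, 3.12], [-0.3, 2.06], [-1.34, 1.32], [0.26, 2.42], [-1.36, 4.5], [0.01, 1.98], [-2.84, 2.84]. Speed limits (rad/s): [2.79, 2.79, 3.14, 3.14, 3.14, 3.14, 3.14].

INTERFACE

Orientations are given as a unit quaternion [x, y, z, w].
In Python, from station import arm, snapshot, camera_info, ticket gives the robot as it stands. Calls block until the motion is done:
- arm.movep(position, orientation): joint-space move of the TCP to a pose.
- arm.line_to(position, velocity=0.15, ori=None): straight line of the TCP; ori=None keeps the orientation; velocity is the mean speed in m/s.
- arm.move_j(angles): joint-space move.
- arm.move_gripper(opening, effort=None): opening from 0.0 (shut) to 1.0 (fully open); effort is the grip in N (None keeps the last); returns when the fingers have stopped.
- arm.pause(seconds).
- arm.ik(position, orientation): joint angles nearest the present ones, or None.
- snapshot(name): name is "side" or "top"; returns the picture (480x640x3 uint8, blue, green, red); there is no depth.
- camera_info(name): a dict with "fx", "fy", "cx", "cy" (pixels), "R" (3x3) and "t" (3): a world point X has camera coordinates R X + t. Camera axes: x right, y down, z forward; pixel columns grow to the right and rows downward; lengths in m; the calibration is good to about 2 mm. A picture is of the moment at which its call begins. camera_info takes no time and is no camera call.
A pose or a line that the arm cannot do raises arm.MotionError and nothing moves.
- ticket.finish_job(): hands the job in; it is judged then, once.
Readings, each from a call of its own:
- arm.read_time(): time.
- arm.read_joint_positions(): joint angles.
- arm.read_dq(): joint speeds.
- arm.read_effort(): joint torques, N m.
- arm.read_tool_pos(): TCP position.
- arm.read_eef_rot(): TCP orientation.
- arm.read_ft_force(): force on the tool from outside, world axes, zero at the start.
- arm.read_wrist_torque(): the same for the moment, N m.
- arm.read_opening(): opening from 0.0 (shut) to 1.0 (fully open).
- arm.read_finger_force(): force on a finger pad.
Only numpy, scipy, OpenCV 4.12 (cv2) and the standard library are available. Lean on these libraries where they do the work, as an engineer would, in place of code of your own. Each camera call takes 0.05 s, during which the arm holds its last target. There are 200 camera calls.

## Working session

There is one attempt and no reset: what is moved stays moved. The work goes in short steps, each a Python script; the robot and the scene stay as the last script left them, time stands still between calls to the robot, and variables do not carry over. Pictures are saved under pics/ and viewed, at most 10 in all, crops included, and the job is handed in when it is done.

```bash
mkdir -p pics; python3 - <<'E'
from station import arm,snapshot,camera_info
import cv2
for n in("side","top"):
    cv2.imwrite(f"pics/{n}0.png",snapshot(n)); c=camera_info(n); print(n,c)
print(arm.read_eef_rot(),arm.read_time())
E
```

```text
side {'fx': 610.9615700901873, 'fy': 610.9615700901873, 'cx': 325.7110574503826, 'cy': 260.2117378030211, 'R': array([[ 0.8296702 , -0.55801218,  0.01642436],
       [-0.4042079 , -0.6207617 , -0.67176699],
       [ 0.38504977,  0.5507062 , -0.74058042]]), 't': array([-0.56656546,  0.23603534,  0.8149718 ])}
top {'fx': 465.0299327000644, 'fy': 465.0299327000644, 'cx': 329.2833965501012, 'cy': 243.2124038563787, 'R': array([[-0.02187288, -0.99974737,  0.00517412],
       [-0.98841296,  0.02084677, -0.15035034],
       [ 0.1502045 , -0.00840276, -0.98861924]]), 't': array([-0.07730811,  0.62904278,  0.68538117])}
[ 2.04910278e-01  9.78780043e-01 -1.16389447e-03 -2.27622776e-04] 0.1
```

View pics/top0.png

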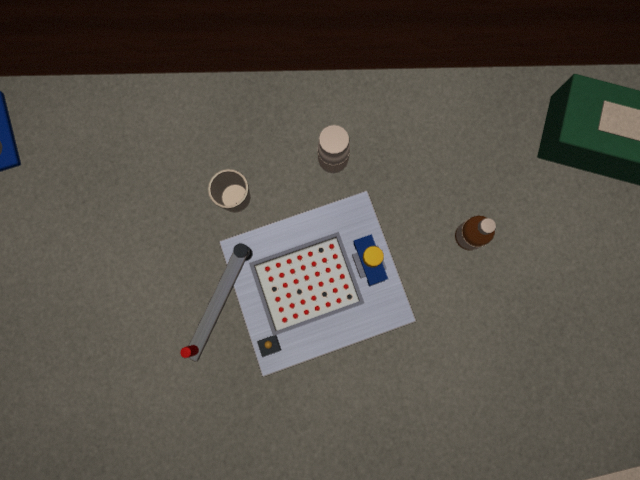

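View pics/side0.png

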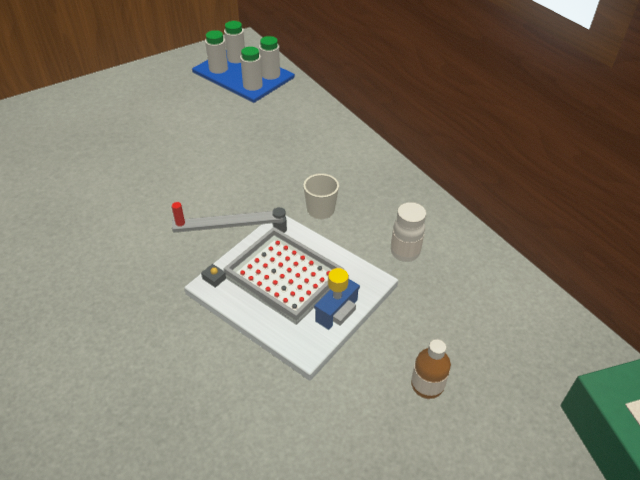

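The top view shows the peg top at (186,352), knob top at (373,256), hinge cap at (242,251), and base corners at (220,241), (367,193), (414,321) and (264,375). In the side view the peg top is at (177,205) and the knob top at (339,274). The keeper is open to the left.

```bash
cat > h.py <<'E'
from station import arm,snapshot,camera_info,ticket
import numpy as np, cv2
from scipy.optimize import least_squares
from scipy.spatial.transform import Rotation as Ro
C={n:camera_info(n) for n in("side","top")}
def proj(n,X):
    c=C[n];p=c["R"]@X+c["t"];return np.array([c["fx"]*p[0]/p[2]+c["cx"],c["fy"]*p[1]/p[2]+c["cy"]])
def ray(n,uv,z):
    c=C[n];d=c["R"].T@np.array([(uv[0]-c["cx"])/c["fx"],(uv[1]-c["cy"])/c["fy"],1]);o=-c["R"].T@c["t"]
    return o+d*(z-o[2])/d[2]
def J(q,p):  # jig->world
    c,s=np.cos(q[2]),np.sin(q[2]);return np.array([q[0]+c*p[0]-s*p[1],q[1]+s*p[0]+c*p[1],p[2]])
def peg(q,k,z=.098): return J(q,(.08-.165*np.cos(k),.09+.165*np.sin(k),z))
E
python3 - <<'E'
from h import *
obs=[("top",(220,241),(.115,.13,.02)),("top",(367,193),(.115,-.13,.02)),("top",(414,321),(-.115,-.13,.02)),("top",(264,375),(-.115,.13,.02)),
("top",(373,256),(0,-.095,.104)),("side",(339,274),(0,-.095,.104)),("side",(397,283),(.115,-.13,.02)),("side",(310,377),(-.115,-.13,.02)),("side",(187,290),(-.115,.13,.02))]
pg=[("top",(186,352)),("side",(177,205))]
f=lambda q:np.concatenate([proj(n,J(q,p))-uv for n,uv,p in obs]+[proj(n,peg(q,q[3]))-uv for n,uv in pg])
r=least_squares(f,[.55,0,.3,.8]);print(r.x.round(4));print(r.fun.reshape(-1,2).round(1))
q=r.x;np.save("q.npy",q)
print("peg",peg(q,q[3]),"shut",peg(q,0),"hinge",J(q,(.08,.09,.05)),"knob",J(q,(0,-.095,.093)))
for n,a,b,z in(("white",334,139,.095),("amber",487,226,.1),("cup",229,187,.06)):print(n,ray("top",(a,b),z))
for uv in pg: print(ray(*uv,.098))
E
```

```text
[ 0.5694 -0.0693  0.317   0.7762]
[[-1.5  0.5]
 [ 0.7 -2.6]
 [ 3.2  1.4]
 [-1.6  3.3]
 [ 4.4 -0.4]
 [ 1.4  2.2]
 [ 1.5 -4.7]
 [-0.7 -2.5]
 [-4.8 -3.6]
 [ 1.  -0.9]
 [ 0.5 -0.9]]
peg [0.46944736 0.11427634 0.098     ] shut [ 0.460576   -0.01028531  0.098     ] hinge [0.6173557  0.04114548 0.05      ] knob [ 0.59900613 -0.15957396  0.093     ]
white [ 0.78071305 -0.10111551  0.095     ]
amber [ 0.64005203 -0.3233195   0.1       ]
cup [0.71836487 0.06546675 0.06      ]
[0.46824863 0.11568298 0.098     ]
[0.46793965 0.11283648 0.098     ]
```

```bash
python3 - <<'E'
import cv2,numpy as np
t,s=cv2.imread("pics/top0.png"),cv2.imread("pics/side0.png")
c=lambda i,u,v:cv2.resize(i[v-25:v+25,u-33:u+33],None,fx=6,fy=6,interpolation=cv2.INTER_CUBIC)
cv2.imwrite("pics/m.png",np.vstack([np.hstack([c(t,373,256),c(t,186,352)]),np.hstack([c(s,339,280),c(s,177,210)])]))
E
```

```text
(no output)
```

View pics/m.png

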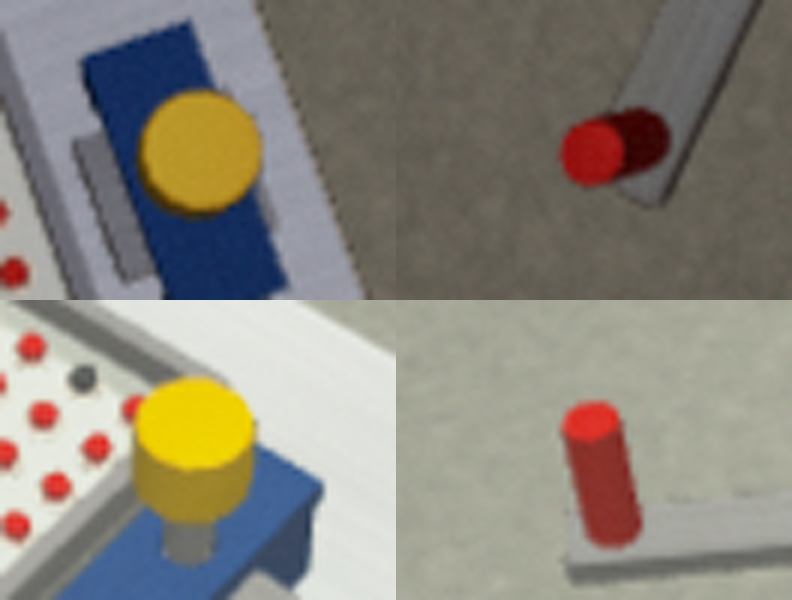

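```bash
python3 - <<'E'
from h import *
k=[ray("top",(373.5,256),.104),ray("side",(338.5,275.5),.104)];p=[ray("top",(185.8,352.3),.098),ray("side",(176.7,205.2),.098)]
h=ray("top",(242,251),.062);print(k,p,h)
K=np.mean(k,0)[:2];P=np.mean(p,0)[:2];H=h[:2]
print("knob-hinge",np.linalg.norm(K-H),"want",np.hypot(.08,.185),"peg-hinge",np.linalg.norm(P-H))
def f(q):
    return np.r_[J(q,(0,-.095,0))[:2]-K,peg(q,q[3])[:2]-P,(J(q,(.08,.09,0))[:2]-H)]
r=least_squares(f,[.57,-.07,.317,.77]);q=r.x;print(q,r.fun.round(4));np.save("q.npy",q)
for n,uv,c in[("top",(220,241),(.115,.13,.02)),("top",(367,193),(.115,-.13,.02)),("top",(414,321),(-.115,-.13,.02)),("top",(264,375),(-.115,.13,.02))]:print((proj(n,J(q,c))-uv).round(1))
E
```

```text
[array([ 0.59860503, -0.15396658,  0.104     ]), array([ 0.597522  , -0.15692377,  0.104     ])] [array([0.46784011, 0.11595528, 0.098     ]), array([0.46733629, 0.11266247, 0.098     ])] [0.61577906 0.04398336 0.062     ]
knob-hinge 0.200213835618977 want 0.20155644370746373 peg-hinge 0.16403111806834234
[ 0.56841094 -0.06594171  0.31665046  0.75528719] [-0.0001 -0.0008 -0.0006  0.0003  0.0006  0.0005]
[-3.5  1.1]
[-1.3 -2. ]
[1.1 2.1]
[-3.8  4. ]
```

The knob, peg and hinge all match their known distances to about 1 mm, so I'll go for the peg.

```bash
cat >> h.py <<'E'
q=np.load("q.npy") if __import__("os").path.exists("q.npy") else None
def ori(psi): return (Ro.from_euler("z",psi+np.pi)*Ro.from_euler("x",np.pi)).as_quat()
def tcp(p,zg): return [p[0],p[1],zg+.054]
E
python3 - <<'E'
from h import *
k=q[3];o=ori(q[2]-k);P=peg(q,k)
for kk in(k,.4,0,-.02): print(arm.ik(tcp(peg(q,kk),.084),ori(q[2]-kk)))
K=J(q,(0,-.095,0))
for psi in (q[2],q[2]+np.pi/2,q[2]-np.pi/2):print("knob",arm.ik(tcp(K,.094),ori(psi)))
arm.move_gripper(.7,20)
arm.movep(tcp(P,.17),o)
arm.line_to(tcp(P,.084),.12)
cv2.imwrite("pics/a.png",snapshot("side"))
print(arm.read_ft_force(),arm.read_tool_pos(),arm.read_time())
E
```

```text
[-0.29207477  0.61316553  0.00891204  2.07302347 -0.01165939  0.45544919
  0.8578444 ]
[-0.13270575  0.59123485 -0.06294435  2.13842891  0.08721883  0.41424733
  1.22258527]
[ 0.07469549  0.59818845 -0.15602184  2.12604858  0.21080075  0.43147165
  1.64090574]
[ 0.08418148  0.59939289 -0.15994244  2.12301167  0.21532114  0.43400357
  1.66331884]
knob [ 0.29547777  0.74550345 -0.12581687  1.675599    0.12820411  0.72853605
  1.99436428]
knob [-0.3469934   1.04117408  1.13052157  1.69714578 -1.04327125  1.12793061
 -1.71744376]
knob [ 0.08927514  0.75279629  0.2198571   1.68287657 -0.22529766  0.73076915
  0.73662514]
[-0.22425497  0.47691666  0.05394573] [0.46754142 0.11481162 0.13867092] 3.3167
```

View pics/a.png

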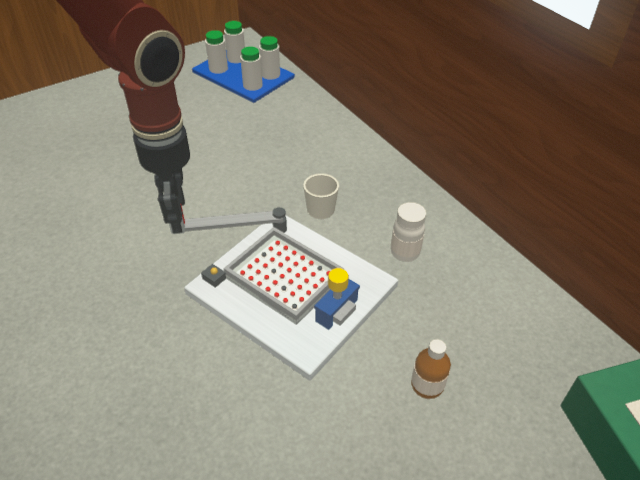

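The peg at about (180,215) is between the fingers. Next I'll grip it and swing along the arc, watching the force.

```bash
python3 - <<'E'
from h import *
arm.move_gripper(0,25);print("open",arm.read_opening(),arm.read_finger_force(),arm.read_ft_force())
t=lambda k:np.array([np.cos(np.pi/2-k+q[2]),np.sin(np.pi/2-k+q[2]),0]) # opening direction
for k in list(np.linspace(q[3],.14,6)[1:])+[.11,.09,.07,.05,.035,.02,.01,0,-.008]:
    arm.line_to(tcp(peg(q,k),.084),.1 if k>.13 else .05,ori(q[2]-k))
    F=arm.read_ft_force();ft=F@t(k);print(round(k,3),F.round(1),"tan",round(ft,1))
    if k<.03 and ft>15 or np.linalg.norm(F)>40:break
cv2.imwrite("pics/b.png",snapshot("top"));print(arm.read_time())
E
```

```text
open 0.17812409452927525 24.62525725364685 [-0.88830582  0.46444313  3.7342497 ]
0.632 [-0.8  0.2  4.4] tan -0.1
0.509 [0.7 0.9 5.6] tan 1.0
0.386 [0.8 0.  4.7] tan 0.1
0.263 [1.  0.8 5.3] tan 0.8
0.14 [1.3 0.8 5. ] tan 0.5
0.11 [0.2 0.  5.9] tan 0.0
0.09 [1.2 1.2 5.4] tan 0.9
0.07 [1.6 1.3 5.7] tan 0.9
0.05 [1.9 0.1 4.9] tan -0.4
0.035 [ 0.8 -1.3  5.6] tan -1.4
0.02 [ 2.3 -1.   5.4] tan -1.7
0.01 [2.6 1.1 4.9] tan 0.2
0 [1.9 3.5 5.3] tan 2.8
-0.008 [0.6 5.6 6.1] tan 5.1
7.8333
```

View pics/b.png

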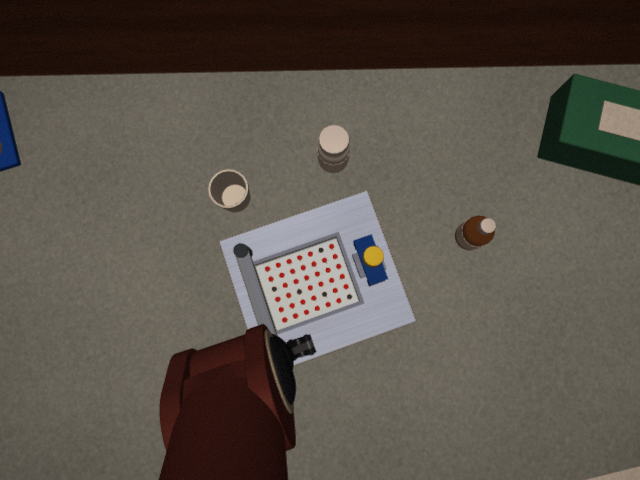

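The bar lies along the tray edge in the picture. The tangential force changed sign past the crest and then rose against the stop, so it looks shut. I'll release, lift clear and check.

```bash
python3 - <<'E'
from h import *
arm.line_to(tcp(peg(q,-.014),.084),.05);print(arm.read_ft_force())
arm.move_gripper(.7)
p=arm.read_tool_pos();arm.line_to([p[0],p[1],.22],.2)
K=J(q,(0,-.095,0));arm.movep(tcp(K,.19),ori(q[2]))
im=snapshot("side");cv2.imwrite("pics/c.png",cv2.resize(im[150:400,140:460],None,fx=2.4,fy=2.4,interpolation=cv2.INTER_CUBIC));print(proj("side",peg(q,0)),proj("side",peg(q,.1)),arm.read_time())
E
```

```text
[0.0172022  7.80666467 6.57705552]
[205.7391277  252.66901837] [198.39440666 247.35028308] 10.0083
```

View pics/c.png

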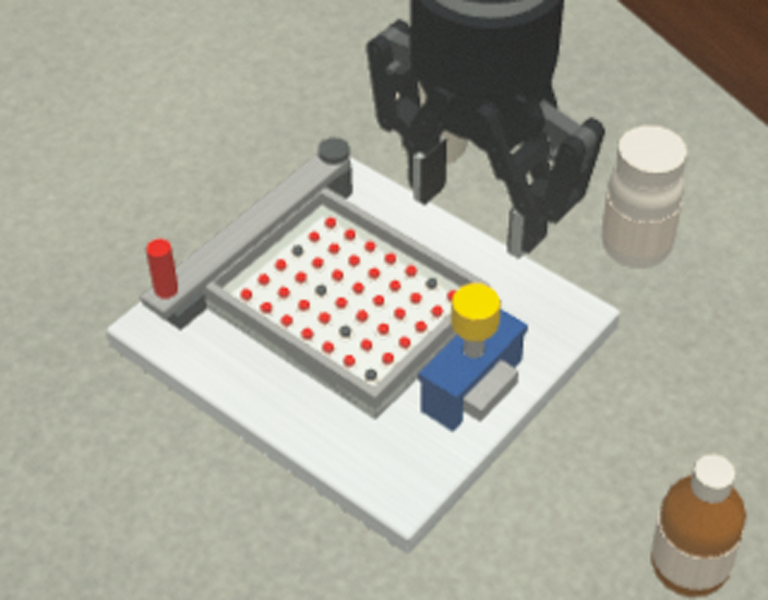

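The peg top is at (206.7,252.5) against (205.7,252.7) predicted for shut, so the keeper is shut. The knob is clear below the open fingers.

```bash
python3 - <<'E'
from h import *
K=J(q,(0,-.095,0));arm.line_to(tcp(K,.093),.12);print(arm.read_ft_force())
arm.move_gripper(0,70);print(arm.read_opening(),arm.read_finger_force(),arm.read_ft_force())
for dz in(.004,.008,.012,.014,.016,.017):
    arm.line_to(tcp(K,.093+dz),.03);F=arm.read_ft_force();print(dz,F.round(1),arm.read_finger_force(),arm.read_tool_pos()[2])
    if F[2]<-22:break
im=snapshot("side");cv2.imwrite("pics/d.png",cv2.resize(im[190:340,180:380],None,fx=4,fy=4,interpolation=cv2.INTER_CUBIC));print(arm.read_time())
E
```

```text
[-0.10939552  0.90821441 -0.53110823]
0.3310526815960008 68.5800039768219 [-2.68150342  2.54010003  5.63929787]
0.004 [ 1.   5.3 -6.1] 69.28138375282288 0.15037042507915907
0.008 [ 1.8  4.  -6.8] 69.37869787216187 0.15437105188692435
0.012 [ 3.2  5.3 -9. ] 69.4828462600708 0.15811599640670582
0.014 [  2.2   4.5 -10.2] 69.53015685081482 0.15986916604598123
0.016 [  2.5   4.3 -10.1] 69.57965612411499 0.1617319631381906
0.017 [  2.3   4.9 -10.3] 69.60315942764282 0.16260679406536088
13.0083
```

View pics/d.png

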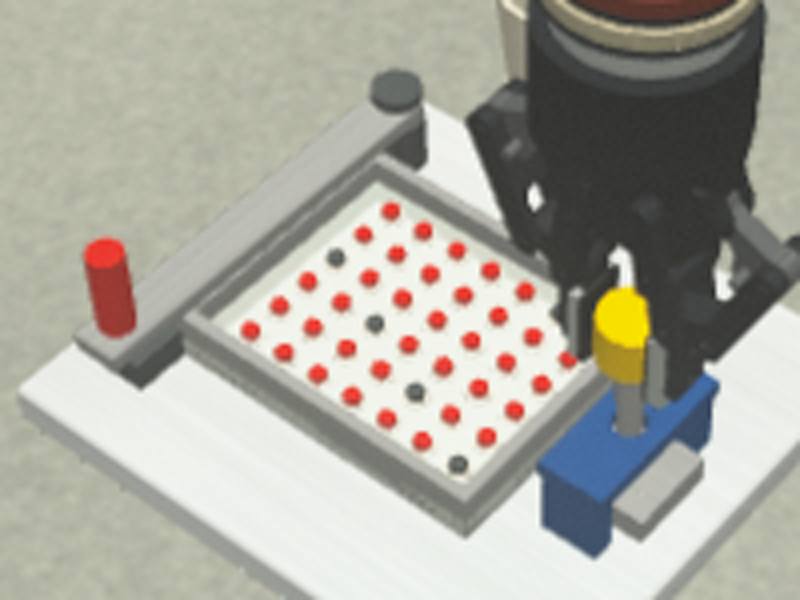

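```bash
python3 - <<'E'
from h import *
K=J(q,(0,-.095,0));arm.move_gripper(0,100)
for dz in np.arange(.0175,.0222,.0005):
    arm.line_to(tcp(K,.093+dz),.03);F=np.mean([arm.read_ft_force() for _ in range(4)],0);print(dz.round(4),F.round(1),round(arm.read_tool_pos()[2],4))
    if F[2]<-16:break
arm.pause(.3);print(arm.read_ft_force(),arm.read_finger_force(),proj("side",J(q,(0,-.095,.104))),proj("side",J(q,(0,-.095,.120))))
im=snapshot("side")
m=cv2.inRange(cv2.cvtColor(im,cv2.COLOR_BGR2HSV),(20,180,80),(35,255,255))
for f,i in(("now",im),("before",cv2.imread("pics/side0.png"))):
    m=cv2.inRange(cv2.cvtColor(i,cv2.COLOR_BGR2HSV),(20,180,80),(35,255,255))[250:310,315:360];v,u=m.nonzero();print(f,"rows",v.min()+250,v.max()+250,"cols",u.min()+315,u.max()+315)
print(arm.read_time())
E
```

```text
0.0175 [  3.6   4.3 -11.3] 0.163
0.018 [  3.4   4.9 -10.9] 0.1635
0.0185 [  3.3   5.  -11.3] 0.164
0.019 [  2.7   5.1 -11. ] 0.1645
0.0195 [  3.8   5.7 -13.2] 0.1645
0.02 [  3.8   4.8 -14.6] 0.1646
0.0205 [  4.6   4.7 -16.9] 0.1646
[  4.95387228   4.07701154 -17.63722054] 99.74913597106934 [338.48962415 275.05527538] [338.84807655 267.71219049]
now rows 261 283 cols 328 341
before rows 268 290 cols 328 347
15.325
```

The TCP has stopped against the plunger's stop. The knob has risen 7 px in the side view, against 7.3 px predicted for 16 mm of lift.

```bash
python3 -c "
from station import ticket
print(ticket.finish_job())"
```

```text
the job is handed in; nothing more can be done
None
```

I handed the job in with the keeper swung shut past its detent and the plunger held up against its 16 mm stop at about 100 N grip; the bottles and cup were not touched, and no verdict came back.

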